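# Kit the four matched motors of a drone

## Robot

A 6-joint arm with a two-finger parallel gripper is mounted at the origin on the work surface. World frame = base frame: x ahead of the robot, y to its left, z up, the work surface at z = 0. Lengths are in m, angles in rad, forces in N, time in s.
With the tool pointing down it reaches from about 0.325 to 0.775 m from the base axis. Payload 5.5 kg.
Tool frame: the origin (TCP) lies between the finger pads; the fingertips stand 8 mm ahead of it and the grasp point (between the pads) lies 11 mm behind it (tcp_to_tips is the distance from the TCP to the fingertips, in m); z points along the fingers, y is the line along which they close (so a half turn about z gives the same grasp; the last joint's range is limited). The gripper opens to 88 mm and grips with 3 to 60 N. Pads are 20 mm wide; open, the fingers measure 115 mm over their backs; the gripper's body (75 mm by 178 mm) begins 61 mm behind the grasp point.
Start: joints at [-1.375, 0.091, 1.231, -0, 1.82, -0.057], TCP at [0.15, -0.581, 0.231] pointing down, gripper open.
Joint ranges: [-2.87, 2.87], [-0.86, 2.18], [0.17, 2.46], [-1.51, 4.65], [0.06, 2.69], [-2.65, 2.65]. Speed limits (rad/s): [2.57, 2.57, 3.01, 3.14, 3.14, 3.14].

## Interface

Orientations are given as a unit quaternion [w, x, y, z].
In Python, from bench import * gives the robot as it stands. Calls block until the motion is done:
- move_to(position, orientation): joint-space move of the TCP to a pose.
- move_l(position, speed=0.15, orientation=None): straight line of the TCP; orientation=None keeps the orientation; speed is the mean speed in m/s.
- movej(angles): joint-space move.
- gripper_open() and close(): open the fingers fully, or close them until they stop; the grip force is fixed at half the most.
- hold(seconds).
- inverse_kinematics(position, orientation): joint angles nearest the present ones, or None.
- state(): the state.
- get_image(name): name is "side" or "top" or "wrist"; returns a dict with "frame" (420x560x3 uint8, blue, green, red), "depth" (420x560 float32, m along the optical axis (not along the pixel's ray), 0 where there is no reading), "camera_matrix" (3x3 intrinsics, pixels), "view" (4x4, takes a point from world to camera coordinates). Camera axes: x right, y up, looking along -z (the intrinsics and any distortion apply to the point x, -y, -z); pixel columns grow to the right and rows downward; lengths in m; the calibration is good to about 2 mm. A picture is of the moment at which its call begins.
A pose or a line that the arm cannot do raises IKError and nothing moves.
- job_done(): hands the job in; it is judged then, once.
The state is a dict: "time": time; "joint_pos": joint angles; "dq": joint speeds; "joint_torque": joint torques, N m; "ee_pos": TCP position; "ee_rot": TCP orientation; "ft_force": force on the tool from outside, world axes, zero at the start; "moment": the same for the moment, N m; "finger_gap": finger opening in m; "finger_force": force on a finger pad.
Only numpy, scipy, OpenCV 4.12 (cv2) and the standard library are available. Lean on these libraries where they do the work, as an engineer would, in place of code of your own. Each camera call takes 0.05 s, during which the arm holds its last target. There are 200 camera calls.

## Task

Put together one drone's motor kit: stand the motors with the red, yellow, blue and white caps upright in the grey tray, each wholly on the disc of its own colour, and let go of them. Leave the green-capped motor and the bare black one standing where they are. Set the motors down rather than dropping them, and do not knock any motor over.

Things in the scene. Friction and masses are not known exactly. Their poses are not given: they have to be found in the camera images.
- motor_red: The motor with the red cap (the top 10 mm): black upright round motor, 32 mm diameter, 38 mm tall, with a thin 5 mm steel shaft standing 12 mm above that (50 mm in all), about 60 g; it stands on its flat foot on the bench (height 0). Origin: centre of the underside; z up along the shaft; yaw is meaningless. 
- motor_yellow: The motor with the yellow cap (the top 10 mm): black upright round motor, 32 mm diameter, 38 mm tall, with a thin 5 mm steel shaft standing 12 mm above that (50 mm in all), about 60 g; it stands on its flat foot on the bench (height 0). Origin: centre of the underside; z up along the shaft; yaw is meaningless. 
- motor_blue: The motor with the blue cap (the top 10 mm): black upright round motor, 32 mm diameter, 38 mm tall, with a thin 5 mm steel shaft standing 12 mm above that (50 mm in all), about 60 g; it stands on its flat foot on the bench (height 0). Origin: centre of the underside; z up along the shaft; yaw is meaningless. 
- motor_white: The motor with the white cap (the top 10 mm): black upright round motor, 32 mm diameter, 38 mm tall, with a thin 5 mm steel shaft standing 12 mm above that (50 mm in all), about 60 g; it stands on its flat foot on the bench (height 0). Origin: centre of the underside; z up along the shaft; yaw is meaningless. 
- motor_green: Look-alike that has no place in the tray, the motor with the green cap: black upright round motor, 32 mm diameter, 38 mm tall, with a thin 5 mm steel shaft standing 12 mm above that (50 mm in all), about 60 g; it stands on its flat foot on the bench (height 0). Origin: centre of the underside; z up along the shaft; yaw is meaningless. 
- motor_bare: Look-alike that has no place in the tray, the bare motor, black all over with no coloured cap: black upright round motor, 32 mm diameter, 38 mm tall, with a thin 5 mm steel shaft standing 12 mm above that (50 mm in all), about 60 g; it stands on its flat foot on the bench (height 0). Origin: centre of the underside; z up along the shaft; yaw is meaningless. 
- disc_red: Fixed red disc, 58 mm diameter, 2 mm thick, in the middle of one of the grey kit tray's 2 x 2 compartments (colours change places). Origin: centre of its underside; top 7 mm above the bench; z up, x and y along the tray's walls. Tray: fixed, 189 mm square; compartments 87 mm square inside, walls and dividers 5 mm thick, tops 16 mm above the bench; neighbouring discs' centres 92 mm apart.
- disc_yellow: Fixed yellow disc, 58 mm diameter, 2 mm thick, in the middle of one of the grey kit tray's 2 x 2 compartments (colours change places). Origin: centre of its underside; top 7 mm above the bench; z up, x and y along the tray's walls. Tray: fixed, 189 mm square; compartments 87 mm square inside, walls and dividers 5 mm thick, tops 16 mm above the bench; neighbouring discs' centres 92 mm apart.
- disc_blue: Fixed blue disc, 58 mm diameter, 2 mm thick, in the middle of one of the grey kit tray's 2 x 2 compartments (colours change places). Origin: centre of its underside; top 7 mm above the bench; z up, x and y along the tray's walls. Tray: fixed, 189 mm square; compartments 87 mm square inside, walls and dividers 5 mm thick, tops 16 mm above the bench; neighbouring discs' centres 92 mm apart.
- disc_white: Fixed white disc, 58 mm diameter, 2 mm thick, in the middle of one of the grey kit tray's 2 x 2 compartments (colours change places). Origin: centre of its underside; top 7 mm above the bench; z up, x and y along the tray's walls. Tray: fixed, 189 mm square; compartments 87 mm square inside, walls and dividers 5 mm thick, tops 16 mm above the bench; neighbouring discs' centres 92 mm apart.
Things that resemble listed ones, but are neither listed nor needed, are in the scene too. Leave any pink or purple look-alike of the motor_white alone.

How it is judged:
By the outcome, as a careful person would: the job done as asked, in the order asked, and still so for the second after the job is handed in, with the robot touching nothing.
It also fails if it takes over 91 s, if anything falls off the work surface, if the arm or the gripper's body presses on something with over 40 N, if the wrist force passes 120 N, or if a joint passes its speed limit or range.

## Working session

There is one attempt and no reset: what is moved stays moved. The work goes in short steps, each a Python script; the robot and the scene stay as the last script left them, time stands still between calls to the robot, and variables do not carry over. Pictures are saved under pics/ and viewed, at most 14 in all, crops included, and the job is handed in when it is done.

```bash
mkdir -p pics; ls; python3 - <<'E'
from bench import *
import cv2,numpy as np
for n in ["top","side"]:
    d=get_image(n); cv2.imwrite(f"pics/{n}0.png",d["frame"]); np.savez(f"{n}0.npz",**d)
    print(n,d["camera_matrix"].tolist(),np.round(d["view"],4).tolist(),{k:v for k,v in d.items() if k not in("frame","depth","camera_matrix","view")})
s=state();print(s["time"],s["ee_rot"],s["finger_gap"])
E
```

```text
pics
top [[427.7341298494148, 0.0, 276.75513539010126], [0.0, 427.7341298494148, 202.78009477745167], [0.0, 0.0, 1.0]] [[-0.0048, -0.9992, 0.0387, -0.0573], [0.9968, -0.0017, 0.0793, -0.5246], [-0.0792, 0.039, 0.9961, -0.8969], [0.0, 0.0, 0.0, 1.0]] {}
side [[448.58788962801765, 0.0, 280.6964979890854], [0.0, 448.58788962801765, 208.42018274579863], [0.0, 0.0, 1.0]] [[0.9177, -0.3972, -0.0121, -0.4893], [0.3119, 0.7011, 0.6412, -0.169], [-0.2462, -0.5922, 0.7673, -0.9204], [0.0, 0.0, 0.0, 1.0]] {}
0.1 [-8.56290440e-04  9.92018594e-01  1.26088749e-01 -5.65941709e-05] 0.088035957157226
```

View pics/top0.png

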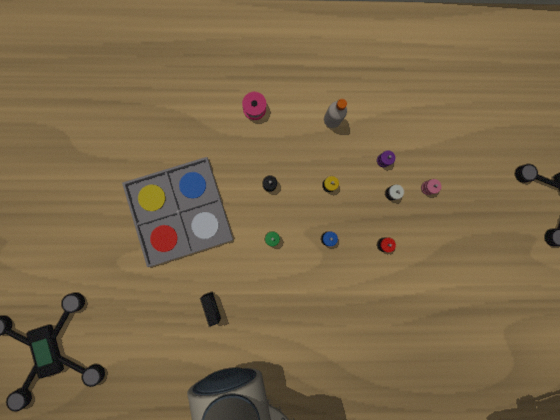

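View pics/side0.png

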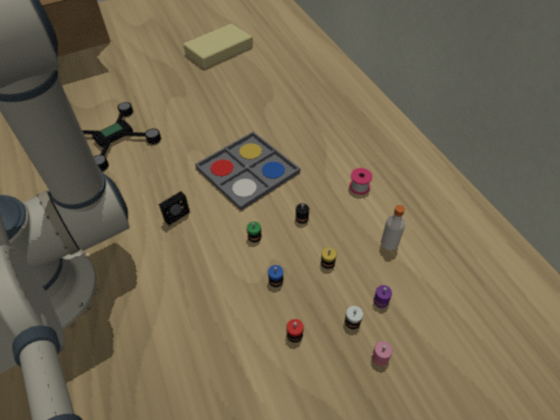

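The top view shows the tray at about (178,212), with the discs yellow (151,198), blue (193,185), red (164,238) and white (205,225). The motors are red (388,245), yellow (331,184), blue (330,239), white (397,192), green (273,239) and bare (270,184). The look-alikes are purple (388,158) and pink (432,187). Next I'll triangulate from both views.

```bash
cat > h.py <<'E'
import cv2,numpy as np
# HSV ranges
R={"red":[((0,150,70),(6,255,255)),((174,190,70),(180,255,255))],"yellow":[((18,170,110),(32,255,255))],
"blue":[((105,150,60),(122,255,255))],"white":[((0,0,135),(180,60,255))],"green":[((50,120,40),(80,255,255))],
"purple":[((125,90,40),(150,255,255))],"pink":[((155,50,100),(175,140,255))]}
def blobs(img,c,amin=40):
    h=cv2.cvtColor(img,cv2.COLOR_BGR2HSV); m=sum(cv2.inRange(h,np.array(a),np.array(b)) for a,b in R[c])
    m=cv2.morphologyEx(m,cv2.MORPH_CLOSE,np.ones((5,5),np.uint8))
    n,_,s,ce=cv2.connectedComponentsWithStats(m)
    return [(int(s[i,4]),*s[i,:4].tolist(),*np.round(ce[i],1).tolist()) for i in range(1,n) if s[i,4]>=amin]
def ray(d,u,v):
    V=np.asarray(d["view"]);r=V[:3,:3].T
    k=np.linalg.solve(d["camera_matrix"],[u,v,1]); w=r@np.array([k[0],-k[1],-k[2]])
    return -r@V[:3,3], w/np.linalg.norm(w)
def plane(d,uv,z):
    o,w=ray(d,*uv); return o+w*(z-o[2])/w[2]
def tri(d1,p1,d2,p2):
    (a,u),(b,v)=ray(d1,*p1),ray(d2,*p2)
    s,t=np.linalg.lstsq(np.c_[u,-v],b-a,rcond=None)[0]
    return (a+s*u+b+t*v)/2, np.linalg.norm(a+s*u-b-t*v)
E
python3 - <<'E'
from h import *
for n in["top","side"]:
    d=np.load(n+"0.npz")
    for c in R:
        print(n,c,[b for b in blobs(d["frame"],c) if b[0]<1500])
d=np.load("top0.npz")["frame"]; s=np.load("side0.npz")["frame"]
cv2.imwrite("pics/crop1.png",np.hstack([cv2.resize(d[140:260,250:450],(480,288)),np.zeros((288,4,3),np.uint8)]).repeat(1,0))
a=cv2.resize(d[140:270,250:450],(400,260),interpolation=cv2.INTER_CUBIC);b=cv2.resize(s[200:370,235:415],(400,378),interpolation=cv2.INTER_CUBIC)
o=np.zeros((378,800,3),np.uint8);o[:260,:400]=a;o[:,400:]=b;cv2.imwrite("pics/crop1.png",o)
E
```

```text
top red [(556, 150, 225, 27, 27, 163.4, 238.1), (176, 381, 238, 15, 15, 387.8, 244.7)]
top yellow [(158, 325, 176, 14, 14, 331.4, 182.7), (531, 139, 185, 26, 26, 151.4, 197.5)]
top blue [(516, 180, 173, 26, 25, 192.3, 184.9), (165, 323, 232, 15, 14, 329.6, 238.5)]
top white [(148, 390, 184, 14, 14, 396.5, 191.1), (550, 191, 212, 27, 27, 204.3, 224.8), (77, 199, 398, 16, 12, 205.6, 402.0)]
top green [(157, 265, 232, 15, 14, 272.0, 238.5)]
top purple [(212, 377, 151, 18, 16, 385.8, 158.5)]
top pink [(168, 422, 180, 19, 13, 432.6, 185.9)]
side red [(276, 211, 160, 22, 16, 221.5, 167.4), (222, 287, 319, 16, 17, 294.6, 327.0)]
side yellow []
side blue [(265, 263, 162, 21, 16, 272.9, 169.6), (152, 269, 266, 13, 14, 275.2, 272.4)]
side white [(329, 233, 179, 23, 18, 244.0, 187.1), (79, 106, 184, 7, 17, 108.5, 192.6), (393, 25, 197, 19, 36, 35.1, 213.1), (751, 0, 249, 22, 66, 7.2, 289.8), (46, 65, 252, 16, 7, 72.9, 255.2), (212, 346, 305, 18, 16, 354.3, 312.5), (1296, 24, 342, 32, 78, 39.4, 380.8)]
side green [(120, 248, 223, 12, 12, 253.5, 228.5)]
side purple [(277, 375, 286, 17, 22, 382.3, 296.0)]
side pink [(228, 375, 342, 17, 17, 383.0, 349.9)]
```

View pics/crop1.png

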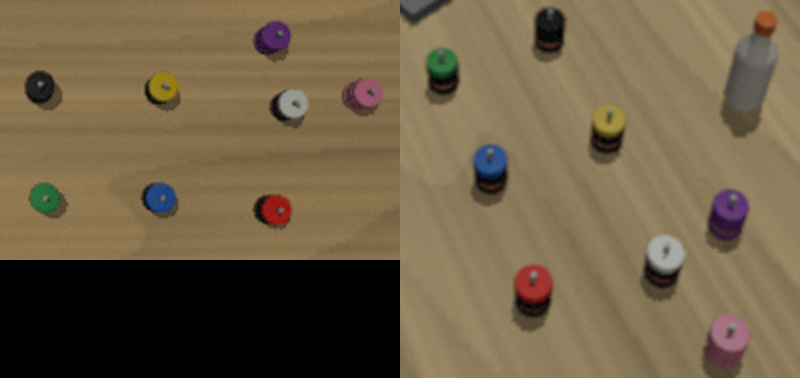

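Red, yellow, blue and white are each a coloured cap on a black body: crop-left (277,210), (164,88), (161,198) and (293,104). Purple (276,38) and pink (368,94) are coloured all over, so white at top-view (397,192) is the right one.

```bash
python3 - <<'E'
from h import *
R["yellow"]=[((14,150,90),(32,255,255))]
T,S=[dict(np.load(n+"0.npz")) for n in("top","side")]
m={"red":((388,245),(295,325)),"yellow":((331,183),(328,256)),"blue":((330,239),(275,271)),"white":((397,191),(354,313))}
dd={"red":((163,238),(221,167)),"yellow":((151,197),(251,151)),"blue":((192,185),(273,170)),"white":((204,225),(244,187))}
def near(d,c,p,cap):
    b=min((b for b in blobs(d["frame"],c) if b[0]<1200),key=lambda b:np.hypot(b[5]-p[0],b[6]-p[1]))
    return b
D={}
for c in m:
  for k,tab in (("m",m),("d",dd)):
    a=near(T,c,tab[c][0],0);b=near(S,c,tab[c][1],0)
    pa=a[5:]; pb=b[5:]
    if k=="m": pb=(b[1]+(b[3]-1)/2, b[2]+.77*b[3]/2)
    P,g=tri(T,pa,S,pb); Q=plane(T,pa,.037 if k=="m" else .007); D[k+c]=Q
    u,v=map(int,np.round(pa)); z=float(np.median(T["depth"][v-2:v+3,u-2:u+3]))
    print(k,c,pa,pb,np.round(P*1000,1),"gap",round(g*1000,1),"plane",np.round(Q*1000,1),"depth",round(z,3),"reach",round(np.hypot(*Q[:2]),3))
for a,b in(("red","yellow"),("red","white"),("blue","white"),("blue","yellow"),("red","blue")):
    print(a,b,np.round(np.linalg.norm(D["d"+a]-D["d"+b]),4),np.round((D["d"+a]-D["d"+b])[:2],3))
np.savez("pts.npz",**D)
E
```

```text
m red (387.8, 244.7) (294.5, 325.16) [ 434.1 -293.1   38.2] gap 0.7 plane [ 433.8 -293.4   37. ] depth 0.904 reach 0.524
d red (163.4, 238.1) (221.5, 167.4) [449.9 184.8   4.8] gap 0.2 plane [450.  184.3   7. ] depth 0.918 reach 0.486
m yellow (331.4, 182.8) (328.5, 253.39) [ 565.8 -175.5   35. ] gap 0.4 plane [ 565.8 -175.2   37. ] depth 0.909 reach 0.592
d yellow (151.2, 197.5) (250.2, 150.9) [537.9 212.4   4.6] gap 0.4 plane [537.5 211.8   7. ] depth 0.925 reach 0.578
m blue (329.6, 238.5) (275.0, 271.005) [ 447.5 -169.9   35.2] gap 0.1 plane [ 447.5 -169.6   37. ] depth 0.901 reach 0.479
d blue (192.3, 184.9) (272.9, 169.6) [565.4 124.2   5.1] gap 0.4 plane [564.9 123.9   7. ] depth 0.931 reach 0.578
m white (396.5, 191.1) (354.5, 311.93) [ 547.8 -314.5   39. ] gap 0.3 plane [ 547.9 -315.1   37. ] depth 0.914 reach 0.632
d white (204.3, 224.8) (244.0, 187.1) [478.2  97.5   5.3] gap 0.1 plane [478.2  97.2   7. ] depth 0.924 reach 0.488
red yellow 0.0918 [-0.088 -0.028]
red white 0.0915 [-0.028  0.087]
blue white 0.0908 [0.087 0.027]
blue yellow 0.0921 [ 0.027 -0.088]
red blue 0.1299 [-0.115  0.06 ]
```

Two-view heights are within about 2 mm of the 38 mm and 7 mm expected, disc spacing is about 92 mm, and every point is within reach. Gripping 32 mm above the foot keeps the fingertips above the tray walls when they open. I'll start with red.

```bash
cat > pp.py <<'E'
from bench import *
import numpy as np
P=dict(np.load("pts.npz")); H=0.021; UP=0.14   # TCP height over the motor's foot; travel height
PICK={"red":np.pi/2,"yellow":np.pi/2,"blue":np.pi/2,"white":np.pi/4}   # world angle of the closing line
e=P["dyellow"]-P["dred"]; TRAY=np.arctan2(e[1],e[0])
def quat(line): a=(line+np.pi/2)/2; return [0,np.cos(a),np.sin(a),0]   # tool down, y along line
def best(xy,lines):
    c=[]
    for l in lines:
        j=inverse_kinematics([*xy,UP],quat(l)); k=inverse_kinematics([*xy,H],quat(l))
        if j is not None and k is not None: c.append((abs(j[5]-state()["joint_pos"][5]),l))
    return quat(min(c)[1])
def carry(c):
    a,b=P["m"+c][:2],P["d"+c][:2]
    move_to([*a,UP],best(a,[PICK[c]+k*np.pi for k in(-1,0,1)]))
    move_l([*a,H],0.12); close(); s=state()
    print(c,"grip gap",round(s["finger_gap"],4),"force",np.round(s["finger_force"],1),"t",round(s["time"],1))
    if not .029<s["finger_gap"]<.035: raise SystemExit("bad grasp")
    move_l([*a,UP],0.15)
    move_to([*b,UP],best(b,[TRAY+k*np.pi/2 for k in range(-3,4)]))
    hold(.2); f0=state()["ft_force"][2]
    move_l([*b,H+.0095],0.12)
    z=.0095
    while z>.0035:
        z-=.001; move_l([*b,H+z],0.02); f=state()["ft_force"][2]-f0
        if f>3: break
    print("foot z",round(z,4),"df",round(f,1),"gap",round(state()["finger_gap"],4))
    gripper_open(); move_l([*b,UP],0.15); print("t",round(state()["time"],1))
E
python3 - <<'E'
from pp import *
carry("red")
import cv2
cv2.imwrite("pics/s1.png",get_image("side")["frame"])
E
```

```text
red grip gap 0.0313 force 30.0 t 3.7
foot z 0.0065 df 4.4 gap 0.0313
t 10.3
```

View pics/s1.png

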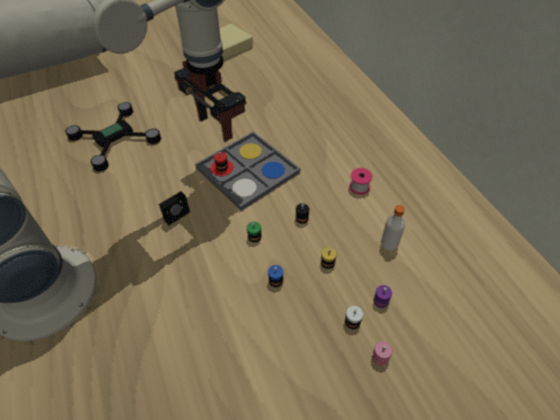

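Red stands upright on its red disc at (221,163), and nothing else has moved. The remaining three follow.

```bash
python3 - <<'E'
from pp import *
import cv2
for c in("yellow","blue","white"): carry(c)
x,y=.40,-.25; move_to([x,y,.25],quat(np.pi/2))
for n in("top","side"):
    d=get_image(n); np.savez(n+"1.npz",**d); cv2.imwrite(f"pics/{n}1.png",d["frame"])
s,t=[np.load(n+"1.npz")["frame"] for n in("side","top")]
o=np.hstack([cv2.resize(t[130:290,100:260],(400,400),interpolation=cv2.INTER_CUBIC),cv2.resize(s[110:270,175:335],(400,400),interpolation=cv2.INTER_CUBIC)])
cv2.imwrite("pics/crop2.png",o); print(state()["time"])
E
```

```text
yellow grip gap 0.0313 force 30.0 t 13.8
foot z 0.0065 df 3.0 gap 0.0317
t 20.0
blue grip gap 0.0317 force 30.0 t 23.6
foot z 0.0055 df 8.5 gap 0.0316
t 29.9
white grip gap 0.0314 force 30.0 t 33.5
foot z 0.0065 df 3.8 gap 0.0314
t 39.9
43.0083
```

View pics/crop2.png

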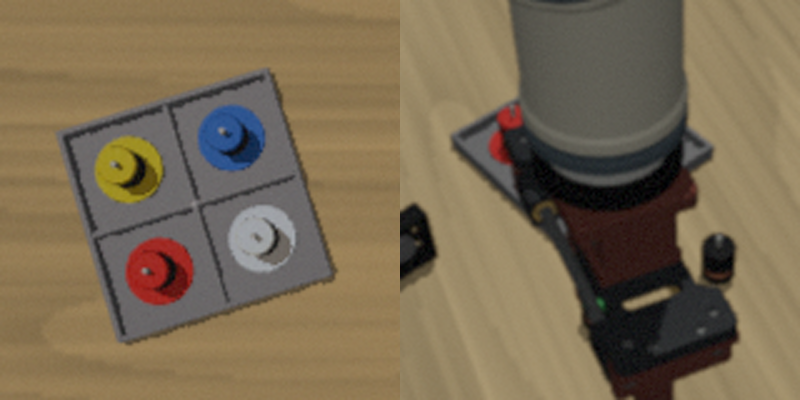

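View pics/side1.png

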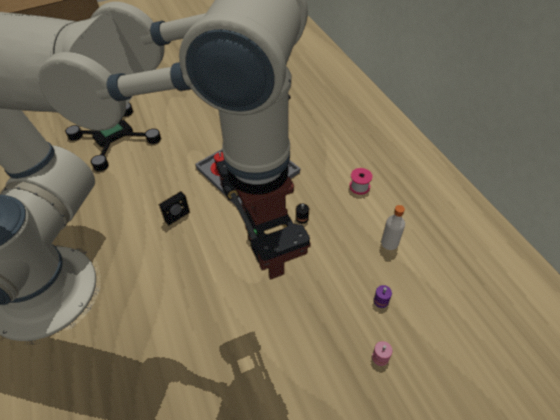

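In the top view all four motors stand inside their own discs: yellow (125,168), blue (230,137), red (152,270) and white (262,237). The arm blocks the side view, so I'll move it back to the start pose and check again before handing in.

```bash
python3 - <<'E'
from pp import *
import cv2
movej([-1.375,0.091,1.231,0,1.82,-0.057]); hold(.5)
s,t=[get_image(n)["frame"] for n in("side","top")]
o=np.hstack([cv2.resize(t[140:300,110:310],(400,320)),cv2.resize(s[120:280,185:385],(400,320))])
cv2.imwrite("pics/crop3.png",o); print(state()["time"])
E
```

```text
45.4667
```

View pics/crop3.png

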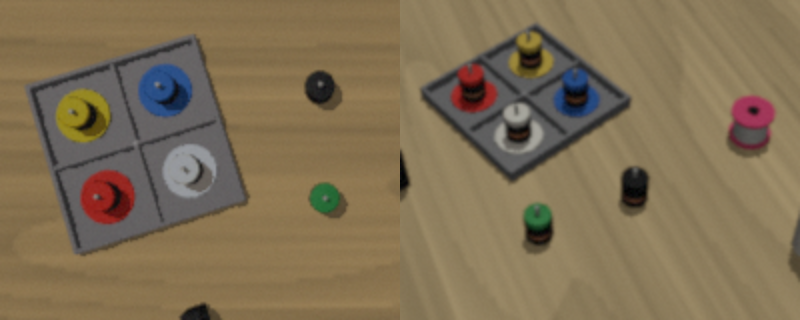

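Both views show all four motors upright on their own discs, with green (325,198) and bare (320,87) still standing in place.

```bash
python3 -c "
from bench import *
print(job_done())"
```

```text
the job is handed in; nothing more can be done
None
```

The red, yellow, blue and white motors stand upright and released on their own discs, green and bare were left standing where they were, and the job was handed in at about 45 s of the 91 s allowed.

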